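# Stack inked printing blocks to dry in a tray

### The job

Put the two inked oblong printing blocks away to dry in the grey tray: first lay the longest block flat in the middle of the tray, lengthwise, then lay the two long spacer sticks crosswise on it, centred, one on the bare wood either side of its inked patch, close enough in to carry the next block, and last lay the shorter oblong block flat on the two sticks, squarely over the first, inked faces up. The square block and the short offcut of stick do not belong: leave them, and the jar and the candle, where they are.

Things in the scene. Friction and masses are not known exactly. Their poses are not given: they have to be found in the camera images.
- tray: flat grey open tray, fixed to the table, 206 x 166 mm outside, walls 8 mm thick and 20 mm high, inner floor 190 x 150 mm at 5 mm above the table. Origin: centre of the underside, on the table; x along the long side, y across, z up.
- long_block: the longest wooden relief-printing block, 130 x 56 mm and 22 mm thick, lying with its inked face up: a dark patch (32 mm along x, 46 mm along y) at the middle of the top, bare wood beyond it. Origin: centre of the underside; x along the 130 mm side, y across, z up. It goes to the bottom of the stack. About 0.1 kg.
- short_block: the shorter oblong wooden relief-printing block, 95 x 56 mm and 22 mm thick, lying with its inked face up: a dark patch (32 mm along x, 46 mm along y) at the middle of the top, bare wood beyond it. Origin: centre of the underside; x along the 95 mm side, y across, z up. It goes on top. About 0.07 kg.
- square_block: look-alike that stays: square wooden relief-printing block, 56 x 56 mm and 22 mm thick, lying with its inked face up: a dark patch (32 mm along x, 46 mm along y) at the middle of the top, bare wood beyond it. Origin: centre of the underside; x along the 56 mm side, y across, z up. 
- stick_a: plain light-wood spacer stick, square section 14 x 14 mm, 100 mm long, lying flat. Origin: centre of the underside; x along its length, z up. One of two alike; either may go on either side. About 20 g.
- stick_b: plain light-wood spacer stick, square section 14 x 14 mm, 100 mm long, lying flat. Origin: centre of the underside; x along its length, z up. The other of the two alike. About 20 g.
- offcut: look-alike that stays: short offcut. plain light-wood spacer stick, square section 14 x 14 mm, 45 mm long, lying flat. Origin: centre of the underside; x along its length, z up. 
- glass_jar: empty clear jar, 50 mm wide and 58 mm tall, standing at the far left or far right; stays. Origin: centre of the underside.
- candle: salmon-coloured candle in a glass, 50 mm wide and 52 mm tall, standing at the far left or far right; stays. Origin: centre of the underside.
Not all that is in view belongs to the job. Leave any turquoise look-alike of the long_block alone.

How it is judged:
On the way, in this order (a step that is already met when the one before it is completed fails the run):
1. the longest block lies flat in the middle of the tray, lengthwise (horizontal distance between long_block and tray below 0.015 m and z of long_block in the frame of tray between 0.001 and 0.009 m and angle between long_block's own z axis and vertical below 0.06 rad and angle between the x axis of long_block and the x axis of tray, either way round below 0.2 rad), for 0.2 s.
2. both long sticks lie across it, one either side of the inked patch (all of step 1 and y of stick_a in the frame of long_block between -0.015 and 0.015 m and z of stick_a in the frame of long_block between 0.018 and 0.026 m and angle between the x axis of each of stick_a, stick_b and the y axis of long_block, either way round below 0.2 rad and y of stick_b in the frame of long_block between -0.015 and 0.015 m and z of stick_b in the frame of long_block between 0.018 and 0.026 m and ((x of stick_a in the frame of long_block between 0.02 and 0.05 m and x of stick_b in the frame of long_block between -0.05 and -0.02 m) or (x of stick_a in the frame of long_block between -0.05 and -0.02 m and x of stick_b in the frame of long_block between 0.02 and 0.05 m))), for 0.2 s.
3. the shorter block lies level on both sticks (all of step 2 and x of short_block in the frame of long_block between -0.012 and 0.012 m and y of short_block in the frame of long_block between -0.012 and 0.012 m and z of short_block in the frame of long_block between 0.032 and 0.04 m and angle between short_block's own z axis and vertical below 0.06 rad and angle between the x axis of short_block and the x axis of long_block, either way round below 0.2 rad), for 0.2 s.
At the end, for the whole second after the job is handed in: Longest block flat, within 15 mm of tray centre; sticks across it, 20 to 50 mm either side of its middle, centred within 15 mm; shorter block level on them, within 12 mm of over it; all square to 0.2 rad, inked faces up, at rest; square block, offcut, jar, candle within 25 mm of their start (all of step 3 and linear speed of each of long_block, short_block, stick_a, stick_b below 0.02 m/s and distance of each of square_block, offcut, glass_jar, candle from where it was at the start of the episode below 0.025 m); the robot touches nothing.
It fails at once if the square block is moved from its place (over 25 mm) (distance of square_block from where it was at the start of the episode above 0.025 m).
It fails at once if the short offcut is moved from its place (over 25 mm) (distance of offcut from where it was at the start of the episode above 0.025 m).
It fails at once if the glass jar is moved from its place (over 25 mm) (distance of glass_jar from where it was at the start of the episode above 0.025 m).
It fails at once if the candle is moved from its place (over 25 mm) (distance of candle from where it was at the start of the episode above 0.025 m).
It also fails if it takes over 109 s, if anything falls off the work surface, if the arm or the gripper's body presses on something with over 40 N, if the wrist force passes 120 N, or if a joint passes its speed limit or range.

### The arm

A 7-joint arm with a two-finger parallel gripper is mounted at the origin on the work surface. World frame = base frame: x ahead of the robot, y to its left, z up, the work surface at z = 0. Lengths are in m, angles in rad, forces in N, time in s.
With the tool pointing down it reaches from about 0.425 to 0.975 m from the base axis. Payload 16.7 kg.
Tool frame: the origin (TCP) lies on the centre line of the jaws, within the pads' length; the fingertips stand 14 mm ahead of it and the grasp point (between the pads) lies 5 mm behind it; z points along the fingers, y is the line along which they close (so a half turn about z gives the same grasp; the last joint's range is limited). The gripper opens to 85 mm and grips with 20 to 120 N. Pads are 22 mm wide; open, the fingers measure 114 mm over their backs; the gripper's body (76 mm by 85 mm) begins 54 mm behind the grasp point. The pads swing forward as they close: fully open they stand 13 mm farther back than shut.
Start: joints at [1.093, 0.426, 0.074, 1.606, -0.034, 1.111, -0.067], TCP at [0.218, -0.639, 0.245] pointing down, gripper open.
Joint ranges: [-2.85, 2.85], [-0.5, 2.14], [-1.23, 1.37], [0.21, 2.46], [-1.02, 4.16], [0.16, 2.05], [-2.73, 2.73]. Speed limits (rad/s): [1.89, 1.89, 2.39, 2.39, 3.01, 3.01, 3.01].

### API

Orientations are given as a unit quaternion [x, y, z, w].
In Python, from workcell import robot gives the robot as it stands.
- The arm moves only by the tool drive_tool, never from a script. Its argument "increments" is one flat list of numbers, 7 for each row, row after row: the shift along the tool's x, y, z in cm, then the turn, a rotation vector about the tool's x, y, z in degrees, then the opening, from 0 (shut) to 1 (fully open). In form: [dx, dy, dz, ax, ay, az, grip, dx, dy, dz, ax, ay, az, grip, ...]. A call has 1 to 12 rows; each row is the pose to reach, as a shift and turn from the pose commanded when the call began, along the tool's axes at that moment; what a row does not reach only later rows make up. A row lasts 1/12 s, in which the tool goes at most 41.7 mm and 7.16 degrees, less where a joint would pass 70% of its speed; a pose out of reach is approached as far as the arm can. A call with a gripper value outside its range is refused whole. The fingers move at their own pace and stop on an object; "grip_force" is the grip in N (left out, the last holds). Time passes only in rows, so rows that repeat a pose let the fingers close. It gives the time, the measured TCP pose, the force, the opening and the grip force at its end, in the units of the state.
- robot.read_state(): the state, without advancing time (a new reading comes with each control period).
- robot.camera(name): name is "side" or "top" or "wrist"; returns a dict with "frame" (420x560x3 uint8, blue, green, red), "fx", "fy", "cx", "cy" (pixels), "xyz" and "orientation" of the camera in the world. Camera axes: x right, y down, z forward; pixel columns grow to the right and rows downward; lengths in m; the calibration is good to about 2 mm. The wrist camera is an equidistant fisheye: a pixel r from the principal point sees the ray r / f radians off the axis. A picture is of the moment at which its call begins. There is no depth.
- robot.sign_off(): hands the job in; it is judged then, once.
Trained networks look in a picture, given as the dict that the camera call returned (one of the last four; its "shot" number tells which), for a name from the list of things; names that differ only in an ending like _2 or _b are one class to them, and where a whole thing is asked for, a point or a joint stands for the part that bears it (a point fixed in the world has none). Each returns a list of dicts, best first, with "conf" (0 to 1); they miss things now and then, are a little off and sometimes report something else, mostly with a low value. They report only what shows in the picture. A call takes as long as a camera call. They do not tell look-alikes from the thing itself.
- robot.spot_in(picture, target): "position" ([column, row] in pixels, amid what is visible of it).
The state is a dict: "t": time; "qpos": joint angles; "qd": joint speeds; "joint_efforts": joint torques, N m; "eef_pos": TCP position; "orientation": TCP orientation; "wrist_force": force on the tool from outside, world axes, zero at the start; "torque": the same for the moment, N m; "gripper_width": finger opening in m; "finger_force": force on a finger pad.
Only numpy, scipy, OpenCV 4.12 (cv2) and the standard library are available. Lean on these libraries where they do the work, as an engineer would, in place of code of your own. Each camera call takes 0.05 s, during which the arm holds its last target. There are 200 camera calls.

## Working session

There is one attempt and no reset: what is moved stays moved. The work goes in short steps, Python scripts to look and compute and a tool call to move; the robot and the scene stay as the last step left them, time stands still between calls to the robot, and variables do not carry over. Pictures are saved under pics/ and viewed, at most 14 in all, crops included, and the job is handed in when it is done.

Besides the shell and the picture viewer there is one more tool, called after "Request:" by a JSON object that holds its "name" and its "arguments", one argument or row to a line. drive_tool: Moves the arm, as the interface text tells. Its arguments: {"type":"object","properties":{"increments":{"type":"array","items":{"type":"number"}},"grip_force":{"type":"number"}},"required":["increments"]}

```bash
mkdir -p pics; ls; python3 - <<'E'
from workcell import robot
import cv2,numpy as np
s=robot.read_state();print({k:np.round(v,3) for k,v in s.items()})
for n in("top","side"):
    p=robot.camera(n);cv2.imwrite(f"pics/{n}0.png",p["frame"])
    print(n,{k:np.round(p[k],3) for k in p if k not in("frame",)})
    for t in("tray","long_block","stick_a"):
        print(t,[(np.round(d["position"]),round(d["conf"],2)) for d in robot.spot_in(p,t)])
E
```

```text
pics
{'t': np.float64(0.0), 'qpos': array([ 1.092,  0.427,  0.074,  1.607, -0.034,  1.111, -0.067]), 'qd': array([-0.001,  0.001, -0.   , -0.002,  0.002, -0.001,  0.   ]), 'joint_efforts': array([ 3.0000e-03, -9.4983e+01,  3.7620e+00, -4.6351e+01,  1.9000e-02,
        1.0000e-02,  0.0000e+00]), 'eef_pos': array([ 0.218, -0.638,  0.245]), 'orientation': array([ 0.987,  0.164, -0.   , -0.001]), 'wrist_force': array([0.18 , 0.379, 0.672]), 'torque': array([-0.039, -0.031, -0.052]), 'finger_force': np.float64(0.0), 'gripper_width': np.float64(0.085)}
top {'fx': np.float64(386.441), 'fy': np.float64(386.441), 'cx': np.float64(277.941), 'cy': np.float64(210.546), 'xyz': array([0.347, 0.025, 1.138]), 'orientation': array([-0.7  ,  0.712, -0.049,  0.029]), 'shot': np.int64(1)}
tray [(array([276., 194.]), 0.75), (array([417., 210.]), 0.39)]
long_block [(array([190., 241.]), 0.96), (array([129., 260.]), 0.75)]
stick_a [(array([194., 180.]), 0.48), (array([352., 246.]), 0.47), (array([416., 212.]), 0.44)]
side {'fx': np.float64(411.842), 'fy': np.float64(411.842), 'cx': np.float64(275.403), 'cy': np.float64(210.645), 'xyz': array([0.432, 0.821, 0.546]), 'orientation': array([-0.019,  0.878, -0.477,  0.021]), 'shot': np.int64(2)}
tray [(array([263., 212.]), 0.94), (array([239., 140.]), 0.5)]
long_block [(array([360., 362.]), 0.83), (array([322., 287.]), 0.73), (array([251., 166.]), 0.53)]
stick_a [(array([227., 284.]), 0.6), (array([322., 170.]), 0.47)]
```

```bash
python3 - <<'E'
import cv2
i=cv2.imread("pics/top0.png");cv2.imwrite("pics/top0b.png",cv2.resize(i[60:360,80:480],None,fx=2,fy=2,interpolation=cv2.INTER_CUBIC))
E
```

```text
(no output)
```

View pics/top0b.png

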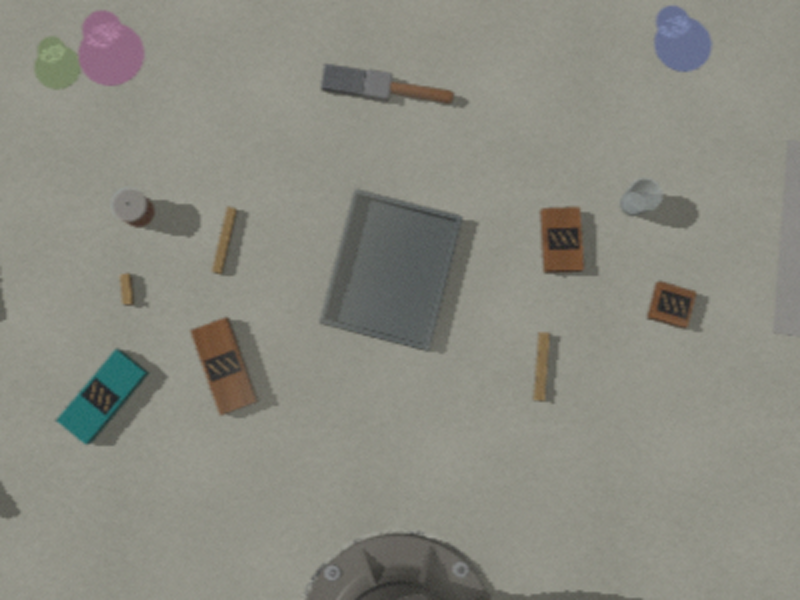

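View pics/side0.png

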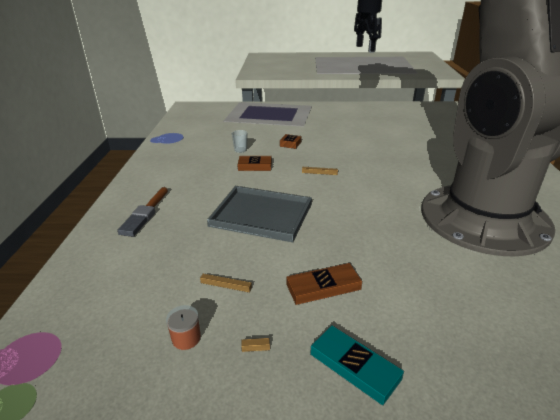

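Top crop (2x, offset 80,60):
- **Oblong blocks:** the orange block at (224,366) is the longest, so it is long_block. The orange oblong at (562,240) is the shorter one, so it is short_block. The orange one at (672,304) is square and stays. The turquoise one at (102,396) is the decoy.
- **Sticks:** the two long ones are at (226,240) and (542,367). The offcut is at (127,290).
- **Others:** the tray is at (393,270), the candle at (132,207) and the jar at (640,197).

```bash
cat > h.py <<'E'
from workcell import robot
import cv2,numpy as np
from scipy.spatial.transform import Rotation as R
def ray(p,uv):
    u=np.atleast_2d(uv).astype(float)
    a=(u-[p["cx"],p["cy"]])/[p["fx"],p["fy"]]
    if p.get("fish"):
        r=np.linalg.norm(a,axis=1,keepdims=True)+1e-9
        d=np.c_[a/r*np.sin(r),np.cos(r)]
    else: d=np.c_[a,np.ones(len(a))]
    return R.from_quat(p["orientation"]).apply(d)
def w(p,uv,z):
    d=ray(p,uv);o=np.array(p["xyz"]);return (o+d*((z-o[2])/d[:,2])[:,None])[:,:2]
def rect(p,uv,z):
    """centre, long-axis angle(deg), sizes of the min-area rectangle of pixels uv seen on plane z"""
    q=w(p,uv,z);c,(a,b),t=cv2.minAreaRect((q*1000).astype(np.float32))
    if a<b:a,b,t=b,a,t+90
    return np.round(np.r_[c,a,b,(t+90)%180-90],1)
def blobs(f,lo,hi,roi=None,amin=40):
    m=cv2.inRange(cv2.cvtColor(f,cv2.COLOR_BGR2HSV),lo,hi)
    m=cv2.morphologyEx(m,cv2.MORPH_CLOSE,np.ones((9,9)))
    if roi is not None: k=np.zeros_like(m);x0,y0,x1,y1=roi;k[y0:y1,x0:x1]=1;m*=k
    cs,_=cv2.findContours(m,cv2.RETR_EXTERNAL,cv2.CHAIN_APPROX_NONE)
    return [c[:,0,:] for c in cs if cv2.contourArea(c)>amin]
def togo(xyz,yaw,s=None):
    """shift (cm, tool axes) and turn about tool z (deg) so TCP at xyz pointing down, tool y (closing) along world yaw deg"""
    s=s or robot.read_state();r=R.from_quat(s["orientation"])
    d=r.inv().apply(np.array(xyz)-s["eef_pos"])*100
    y=np.radians(yaw);ty=np.array([np.cos(y),np.sin(y),0]);tz=np.array([0,0,-1.]);tx=np.cross(ty,tz)
    best=[]
    for k in(1,-1):
        q=R.from_matrix(np.c_[k*tx,k*ty,tz]);best.append(np.degrees((r.inv()*q).as_rotvec()))
    return np.round(d,1),[np.round(b,1) for b in best]
E
python3 - <<'E'
from h import *
p=robot.camera("top");f=p["frame"]
h=cv2.cvtColor(f,cv2.COLOR_BGR2HSV)
for n,c in dict(long=(210,376),short=(550,262),stL=(226,240),stR=(542,367),tray=(393,270),table=(420,450)).items():print(n,h[c[1]//2+60,c[0]//2+80])
for c in blobs(f,(3,90,40),(25,255,255),(80,60,480,360)):
    print(c.mean(0).round(),rect(p,c,.015))
# tray rim corners by eye (outer)
t=np.array([[358,190],[462,214],[432,349],[321,323]])/2+[80,60]
print("tray",rect(p,t,.02),w(p,t,.02).mean(0))
E
```

```text
long [15 49 63]
short [ 11 124 113]
stL [ 20 109 115]
stR [ 19 106 127]
tray [84 13 97]
table [ 35  19 150]
[350. 243.] [ 372.7 -216.7   94.    11.8   -6.4]
[191. 242.] [382.6 244.5 128.   54.2  18.7]
[415. 212.] [ 460.5 -413.2   58.7   55.7   71.7]
[143. 204.] [496.4 384.2  41.2  11.5   1.1]
[361. 180.] [ 559.9 -254.9   94.7   58.     0.9]
[192. 180.] [566.9 242.8  94.8  11.4 -13.5]
[290. 105.] [788.8 -51.   90.3  14.9  79.7]
tray [519.2  -3.2 204.5 165.  -14.2] [ 0.51870963 -0.00444076]
```

```bash
python3 - <<'E'
from h import *
f=cv2.imread("pics/top0.png");cv2.imwrite("pics/crop.png",np.hstack([cv2.resize(f[y:y+100,x:x+100],(400,400),interpolation=cv2.INTER_CUBIC) for x,y in((140,190),(340,150))]))
for a,yaw in(((.54,-.3,.22),-20),((.54,.1,.22),50),((.383,.245,.16),108.7)):print(togo(a,yaw))
E
```

```text
(array([ 41.4, -21.7,   2.5]), [array([ -0. ,  -0. , -51.2]), array([ -0. ,   0. , 128.8])])
(array([ 54.3, -59.5,   2.5]), [array([  -0. ,   -0. , -121.2]), array([-0. ,  0. , 58.8])])
(array([ 44.2, -78.3,   8.5]), [array([   0. ,   -0. , -179.9]), array([-0. , -0. ,  0.1])])
```

View pics/crop.png

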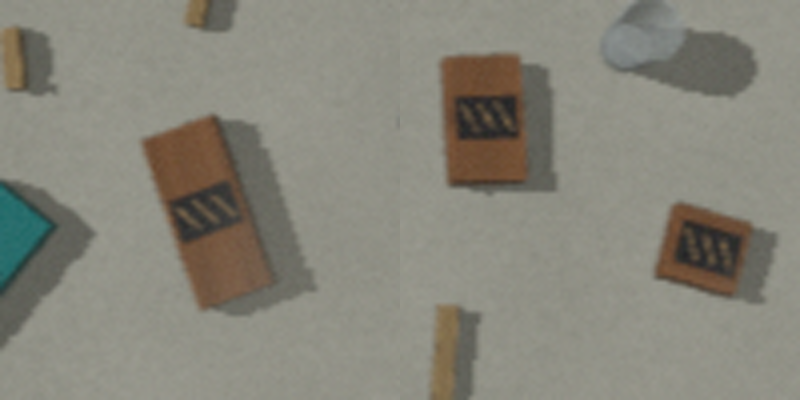

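The crop confirms it. On the left, at (208,212), is the longest orange block (130 mm, inked); the turquoise one sits apart. On the right, the oblong at (485,120) is short_block, and the square at (705,250) stays.

Request:
{"name": "drive_tool", "arguments": {
  "increments": [41.4,-21.7,2.5,0,0,-51,1,41.4,-21.7,2.5,0,0,-51,1,41.4,-21.7,2.5,0,0,-51,1,41.4,-21.7,2.5,0,0,-51,1,41.4,-21.7,2.5,0,0,-51,1,41.4,-21.7,2.5,0,0,-51,1,41.4,-21.7,2.5,0,0,-51,1,41.4,-21.7,2.5,0,0,-51,1,41.4,-21.7,2.5,0,0,-51,1,41.4,-21.7,2.5,0,0,-51,1,41.4,-21.7,2.5,0,0,-51,1,41.4,-21.7,2.5,0,0,-51,1]
}}

```text
t: 1.45
eef_pos: [0.5442, -0.2932, 0.2202]
orientation: [0.818, 0.575, 0.001, -0.0]
wrist_force: [-0.3, 0.6, -0.3]
gripper_width: 0.0856
finger_force: 0.0
```

```bash
python3 - <<'E'
from h import *
s=robot.read_state();print(s["t"],s["eef_pos"].round(3) if hasattr(s["eef_pos"],"round") else s["eef_pos"],np.round(s["qpos"],2))
for a,yaw in(((.54,.1,.22),50),((.383,.245,.16),108.7)):print(togo(a,yaw))
E
```

```text
1.45 [ 0.544 -0.293  0.22 ] [ 0.6   0.37 -0.27  1.75  0.11  1.04 -0.05]
(array([ 36.9, -13.7,   0.1]), [array([  0.1,  -0.1, -69.8]), array([-1.000e-01, -2.000e-01,  1.102e+02])])
(array([ 45.2, -33.4,   6.1]), [array([   0.2,   -0. , -128.5]), array([-0. , -0.2, 51.5])])
```

Request:
{"name": "drive_tool", "arguments": {
  "increments": [36.9,-13.7,0,0,0,-70,1,36.9,-13.7,0,0,0,-70,1,36.9,-13.7,0,0,0,-70,1,36.9,-13.7,0,0,0,-70,1,36.9,-13.7,0,0,0,-70,1,36.9,-13.7,0,0,0,-70,1,36.9,-13.7,0,0,0,-70,1,36.9,-13.7,0,0,0,-70,1,36.9,-13.7,0,0,0,-70,1,45.2,-33.4,6,0,0,-128.5,1,45.2,-33.4,6,0,0,-128.5,1,45.2,-33.4,6,0,0,-128.5,1]
}}

```text
t: 2.45
eef_pos: [0.4539, 0.164, 0.1881]
orientation: [0.207, 0.978, 0.0, 0.0]
wrist_force: [0.8, 1.3, 0.3]
gripper_width: 0.0854
finger_force: 0.0
```

```bash
python3 - <<'E'
from h import *
print(togo((.383,.245,.16),108.7),np.round(robot.read_state()["qpos"],2))
E
```

```text
(array([9.8, 4.5, 2.8]), [array([  0. ,   0. , -42.6]), array([  0. ,  -0. , 137.4])]) [ 0.2   0.26 -0.77  2.05  0.23  0.92  0.46]
```

Request:
{"name": "drive_tool", "arguments": {
  "increments": [9.8,4.5,2.8,0,0,-42.6,1,9.8,4.5,2.8,0,0,-42.6,1,9.8,4.5,2.8,0,0,-42.6,1,9.8,4.5,2.8,0,0,-42.6,1,9.8,4.5,2.8,0,0,-42.6,1,9.8,4.5,2.8,0,0,-42.6,1,9.8,4.5,2.8,0,0,-42.6,1,9.8,4.5,2.8,0,0,-42.6,1,9.8,4.5,2.8,0,0,-42.6,1]
}}

```text
t: 3.2
eef_pos: [0.3844, 0.2438, 0.1604]
orientation: [-0.157, 0.988, 0.0, 0.0]
wrist_force: [-0.5, -0.0, -1.0]
gripper_width: 0.0857
finger_force: 0.0
```

```bash
python3 - <<'E'
from h import *
p=robot.camera("wrist");p["fish"]=1;cv2.imwrite("pics/w1.png",p["frame"])
print(np.round(p["xyz"],3),robot.read_state()["qpos"])
for c in blobs(p["frame"],(3,90,40),(25,255,255),amin=300):
    print(c.mean(0).round(),rect(p,c,.018))
print(togo((.383,.245,.016),108.7))
E
```

```text
[0.321 0.224 0.288] [ 0.13826397  0.30047369 -0.95676964  2.12306088  0.32282285  0.86794277
  0.8779218 ]
[549. 341.] [463.6 690.9 155.4  39.9  68.1]
[247. 328.] [525.6 252.6  35.4  14.8 -12. ]
[375. 328.] [489.6 381.6  48.5  19.1   7.4]
[467. 213.] [342.5 420.5  39.   21.3  50. ]
[283. 191.] [383.  244.4 130.3  55.7  19.5]
(array([ 0.1,  0.2, 14.4]), [array([-0. ,  0. , -0.5]), array([  0. ,   0. , 179.5])])
```

View pics/w1.png

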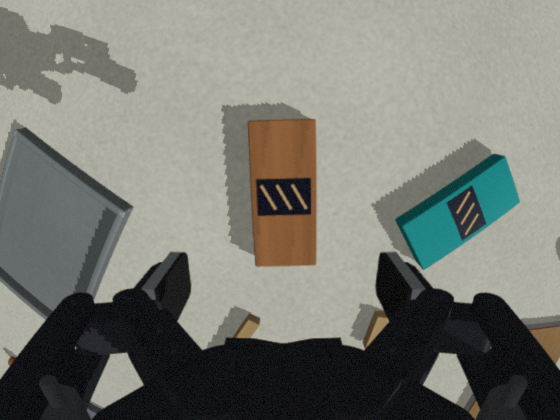

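The wrist view shows the long block centred between the jaws at (283,191). The fit gives 0.383, 0.244 and 19.5°. Next I descend and grip.

Request:
{"name": "drive_tool", "arguments": {
  "increments": [0.1,0.1,5,0,0,-0.8,1,0.1,0.1,9,0,0,-0.8,1,0.1,0.1,12,0,0,-0.8,1,0.1,0.1,13.6,0,0,-0.8,1,0.1,0.1,14.4,0,0,-0.8,1,0.1,0.1,14.4,0,0,-0.8,1,0.1,0.1,14.4,0,0,-0.8,0,0.1,0.1,14.4,0,0,-0.8,0,0.1,0.1,14.4,0,0,-0.8,0,0.1,0.1,14.4,0,0,-0.8,0,0.1,0.1,14.4,0,0,-0.8,0,0.1,0.1,14.4,0,0,-0.8,0],
  "grip_force": 35
}}

```text
t: 4.25
eef_pos: [0.3838, 0.2451, 0.0178]
orientation: [-0.166, 0.986, 0.0, 0.001]
wrist_force: [-3.2, -0.2, 9.2]
gripper_width: 0.0555
finger_force: 35.2
```

```bash
python3 - <<'E'
from h import *
s=robot.read_state();print(s["finger_force"],s["gripper_width"],s["wrist_force"])
print(togo((.383,.244,.12),109.5),togo((.519,-.004,.12),75.8))
E
```

```text
35.24661898612976 0.05548786769363056 [-3.2177756  -0.15261695  9.21486351]
(array([  0.1,  -0.1, -10.2]), [array([ 0. ,  0.1, -0.4]), array([  0.2,  -0. , 179.6])]) (array([ -4.6, -28. , -10.2]), [array([ 0. ,  0.1, 33.3]), array([-2.000e-01,  1.000e-01, -1.467e+02])])
```

Request:
{"name": "drive_tool", "arguments": {
  "increments": [0,0,-4,0,0,0,0,0,0,-8,0,0,0,0,-1,-3,-10.2,0,0,7,0,-4.6,-28,-10.2,0,0,33.3,0,-4.6,-28,-10.2,0,0,33.3,0,-4.6,-28,-10.2,0,0,33.3,0,-4.6,-28,-10.2,0,0,33.3,0,-4.6,-28,-10.2,0,0,33.3,0,-4.6,-28,-10.2,0,0,33.3,0,-4.6,-28,-10.2,0,0,33.3,0,-4.6,-28,-10.2,0,0,33.3,0,-4.6,-28,-10.2,0,0,33.3,0]
}}

```text
t: 5.25
eef_pos: [0.5185, -0.0049, 0.1192]
orientation: [0.124, 0.992, 0.0, 0.001]
wrist_force: [-0.7, 1.1, -0.4]
gripper_width: 0.0552
finger_force: 40.0
```

```bash
python3 - <<'E'
from h import *
p=robot.camera("top");f=p["frame"]
s=robot.read_state();print(s["eef_pos"],s["finger_force"],s["gripper_width"],s["wrist_force"])
p=robot.camera("wrist");p["fish"]=1;cv2.imwrite("pics/w2.png",np.hstack([f[100:320,180:380],p["frame"][:,:]][1:]))
for c in blobs(p["frame"],(3,90,40),(25,255,255),amin=900): print(c.mean(0).round(),rect(p,c,.12))
print(togo((.519,-.004,.024),75.8))
E
```

```text
[ 0.51820909 -0.00412785  0.11908185] 39.95801568031311 0.05501401106563086 [ 0.80717747 -0.72218411 -1.43136248]
[ 54. 291.] [ 508.5 -131.3   47.4   41.9    1. ]
[543. 190.] [515.  137.2  53.1  16.3 -13.3]
[283. 225.] [ 5.044e+02 -2.000e-01  1.044e+02  5.680e+01 -1.380e+01]
[ 23. 115.] [ 410.9 -108.8   53.1   13.1   -6.6]
(array([-0.1, -0. ,  9.5]), [array([0. , 0. , 0.1]), array([-1.000e-01,  0.000e+00, -1.799e+02])])
```

View pics/w2.png

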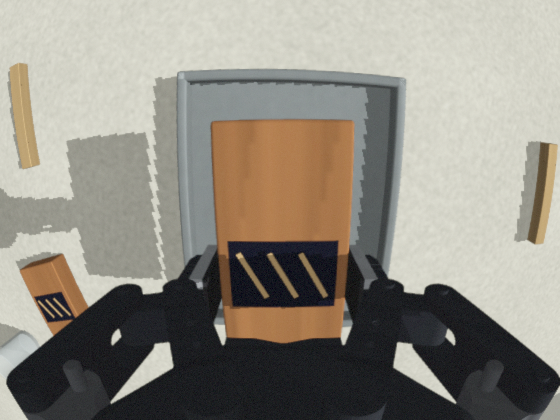

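The block is held level over the tray, with the patch at (283,272). The tray's far corners are at (180,75) and (404,81); I'll use them to check the tray centre.

```bash
python3 - <<'E'
from h import *
p=robot.camera("wrist");p["fish"]=1
q=w(p,[[180,74],[405,80]],.02);m=q.mean(0);d=q[1]-q[0];print(q,np.hypot(*d),np.degrees(np.arctan2(*d[::-1])))
n=np.array([-d[1],d[0]])/np.hypot(*d);print(m+.103*n,m-.103*n)
p2=robot.camera("top")
b=w(p,[[213,121],[353,121]],.119+.004);print(b,b.mean(0))
E
```

```text
[[ 0.4022074  -0.04925087]
 [ 0.44425244  0.10577913]] 0.16063027978903208 74.82605079356624
[0.32382095 0.05522442] [0.52263889 0.00130384]
[[ 0.44738456 -0.01305704]
 [ 0.46038582  0.0388386 ]] [0.45388519 0.01289078]
```

Request:
{"name": "drive_tool", "arguments": {
  "increments": [-0.2,0.3,4,0,0,0.4,0,-0.2,0.3,7,0,0,0.4,0,-0.2,0.3,8.6,0,0,0.4,0,-0.2,0.3,9.4,0,0,0.4,0,-0.2,0.3,9.6,0,0,0.4,0,-0.2,0.3,9.6,0,0,0.4,0,-0.2,0.3,9.6,0,0,0.4,0]
}}

```text
t: 6.03
eef_pos: [0.5213, -0.0015, 0.023]
orientation: [0.126, 0.992, 0.0, 0.0]
wrist_force: [0.6, -0.2, 0.0]
gripper_width: 0.0551
finger_force: 41.6
```

Request:
{"name": "drive_tool", "arguments": {
  "increments": [0,0,0,0,0,0,0.9,0,0,0,0,0,0,0.9,0,0,0,0,0,0,0.9,0,0,0,0,0,0,0.9,0,0,0,0,0,0,0.9,0,0,-3,0,0,0,0.9,0,0,-7,0,0,0,0.9,0,0,-11,0,0,0,0.9,0,0,-14,0,0,0,0.9,0,0,-14,0,0,0,0.9]
}}

```text
t: 6.87
eef_pos: [0.5237, -0.0018, 0.1681]
orientation: [0.126, 0.992, 0.0, 0.004]
wrist_force: [1.8, -0.4, -0.2]
gripper_width: 0.0769
finger_force: 0.0
```

```bash
python3 - <<'E'
from h import *
p=robot.camera("wrist");p["fish"]=1;cv2.imwrite("pics/w3.png",p["frame"])
for c in blobs(p["frame"],(3,90,40),(25,255,255),amin=400): print(c.mean(0).round(),rect(p,c,.024))
for a,y in(((.567,.243,.11),-103.5),((.567,.243,.11),76.5)):print(togo(a,y))
print(robot.read_state()["qpos"])
E
```

```text
[ 79. 271.] [ 549.  -242.4   79.5   71.1    0.7]
[512. 175.] [562.1 231.6  94.   21.3 -13.2]
[282. 187.] [519.7  -0.7 129.7  55.9 -14. ]
[ 50. 111.] [ 377.8 -203.    94.3   21.5   -6.8]
(array([ 1.9, 24.9,  5.5]), [array([  0.5,  -0. , 178.9]), array([ 0. ,  0.3, -1.1])])
(array([ 1.9, 24.9,  5.5]), [array([ 0. ,  0.3, -1.1]), array([  0.5,  -0. , 178.9])])
[ 0.48779376  0.35053227 -0.72167962  1.9920448   0.29670251  0.89836434
  0.92683569]
```

View pics/w3.png

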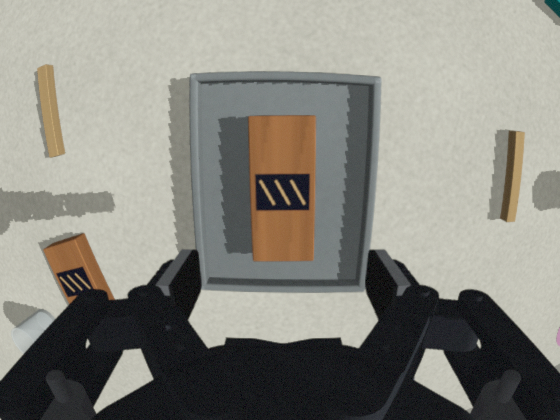

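The long block lies flat and centred in the tray, with its patch at (283,192). Next is the left stick, at (512,175).

Request:
{"name": "drive_tool", "arguments": {
  "increments": [1.9,24.9,1,0,0,0.5,0.6,1.9,24.9,2,0,0,0.5,0.6,1.9,24.9,3,0,0,0.5,0.6,1.9,24.9,5.5,0,0,0.5,0.6,1.9,24.9,5.5,0,0,0.5,0.6,1.9,24.9,5.5,0,0,0.5,0.6,1.9,24.9,5.5,0,0,0.5,0.6,1.9,24.9,5.5,0,0,0.5,0.6,1.9,24.9,5.5,0,0,0.5,0.6]
}}

```text
t: 7.67
eef_pos: [0.5642, 0.2437, 0.1061]
orientation: [0.13, 0.992, -0.0, -0.001]
wrist_force: [0.4, -0.5, 0.7]
gripper_width: 0.0513
finger_force: 0.0
```

```bash
python3 - <<'E'
from h import *
p=robot.camera("wrist");p["fish"]=1
b=[rect(p,c,.012) for c in blobs(p["frame"],(3,90,40),(25,255,255),amin=400)];print(*b,sep="\n")
r=min(b,key=lambda r:np.hypot(r[0]-567,r[1]-243))
print(togo((r[0]/1e3,r[1]/1e3,.017),r[4]+90))
E
```

```text
[607.1 367.8  49.7  40.  -45.2]
[521.5 -10.8 139.4  87.9 -14.1]
[567.4 246.1  99.5  13.2 -12.9]
[497.3 384.8  44.3  19.4   6.1]
(array([-0.2,  0.4,  9. ]), [array([-0.1, -0.1, -2.1]), array([-1.000e-01,  1.000e-01,  1.779e+02])])
```

Request:
{"name": "drive_tool", "arguments": {
  "increments": [-0.2,0.4,3,0,0,-2,0.6,-0.2,0.4,6,0,0,-2,0.6,-0.2,0.4,8,0,0,-2,0.6,-0.2,0.4,8.9,0,0,-2,0.6,-0.2,0.4,8.9,0,0,-2,0.6,-0.2,0.4,8.9,0,0,-2,0,-0.2,0.4,8.9,0,0,-2,0,-0.2,0.4,8.9,0,0,-2,0,-0.2,0.4,8.9,0,0,-2,0,-0.2,0.4,8.9,0,0,-2,0,-0.2,0.4,8.9,0,0,-2,0],
  "grip_force": 25
}}

```text
t: 8.63
eef_pos: [0.5689, 0.2471, 0.02]
orientation: [0.114, 0.994, 0.0, 0.001]
wrist_force: [-1.6, -2.2, 8.5]
gripper_width: 0.0132
finger_force: 26.0
```

```bash
python3 - <<'E'
from h import *
t=np.radians(-14);c=np.array([.5197,-.0007]);d=np.array([np.cos(t),np.sin(t)])
print("pts",c+.034*d,c-.034*d)
print(togo((*(c+.034*d),.12),-14))
E
```

```text
pts [ 0.55269005 -0.00892534] [0.48670995 0.00752534]
(array([ -4.2, -25.3, -10. ]), [array([ 0.1,  0.1, 91. ]), array([ -0.1,   0.1, -89. ])])
```

Request:
{"name": "drive_tool", "arguments": {
  "increments": [0,0,-4,0,0,0,0,0,0,-8,0,0,0,0,-4.2,-25.3,-10,0,0,91,0,-4.2,-25.3,-10,0,0,91,0,-4.2,-25.3,-10,0,0,91,0,-4.2,-25.3,-10,0,0,91,0,-4.2,-25.3,-10,0,0,91,0,-4.2,-25.3,-10,0,0,91,0,-4.2,-25.3,-10,0,0,91,0,-4.2,-25.3,-10,0,0,91,0,-4.2,-25.3,-10,0,0,91,0,-4.2,-25.3,-10,0,0,91,0]
}}

```text
t: 9.63
eef_pos: [0.5523, -0.0095, 0.1195]
orientation: [0.676, 0.737, 0.001, 0.001]
wrist_force: [-0.1, -0.2, -1.5]
gripper_width: 0.0132
finger_force: 25.0
```

Request:
{"name": "drive_tool", "arguments": {
  "increments": [0,0,0,0,0,0,0,0,0,0,0,0,0,0]
}}

```text
t: 9.8
eef_pos: [0.5522, -0.0088, 0.1191]
orientation: [0.672, 0.741, 0.0, 0.001]
wrist_force: [-1.1, 0.3, 0.2]
gripper_width: 0.0131
finger_force: 25.0
```

```bash
python3 - <<'E'
from h import *
p=robot.camera("wrist");p["fish"]=1;cv2.imwrite("pics/w4.png",p["frame"])
print(robot.read_state()["eef_pos"],robot.read_state()["qpos"])
print(togo((.5527,-.0089,.12),-14),togo((.5527,-.0089,.048),-14))
E
```

```text
[ 0.55216394 -0.00885161  0.11898311] [ 0.23590806  0.40822267 -0.41156746  1.97342549  0.2230736   0.8023611
 -0.20274738]
(array([-0. ,  0.1, -0.1]), [array([ 0.1,  0. , 19.7]), array([-0.000e+00,  1.000e-01, -1.603e+02])]) (array([-0. ,  0. ,  7.1]), [array([ 0.1,  0. , 19.7]), array([-0.000e+00,  1.000e-01, -1.603e+02])])
```

View pics/w4.png

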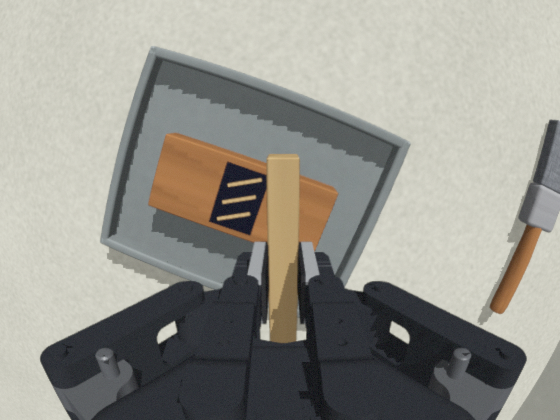

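The stick is held firmly at (283,245), but 20° of turn is still missing. I'll finish the turn and lower it.

Request:
{"name": "drive_tool", "arguments": {
  "increments": [0,0,0,0,0,19.7,0,0,0,0,0,0,19.7,0,0,0,0,0,0,19.7,0,0,0,3,0,0,19.7,0,0,0,5.5,0,0,19.7,0,0,0,6.7,0,0,19.7,0,0,0,7.1,0,0,19.7,0,0,0,7.1,0,0,19.7,0,0,0,7.1,0,0,19.7,0]
}}

```text
t: 10.6
eef_pos: [0.5522, -0.0089, 0.0478]
orientation: [0.789, 0.614, 0.0, -0.0]
wrist_force: [0.3, 0.7, -0.4]
gripper_width: 0.0129
finger_force: 26.0
```

```bash
python3 - <<'E'
from h import *
s=robot.read_state();print(s["eef_pos"],s["wrist_force"],togo((.5527,-.0089,.048),-14))
E
```

```text
[ 0.55215059 -0.00888188  0.04775099] [ 0.33423855  0.72507009 -0.42359449] (array([ 0. ,  0.1, -0. ]), [array([-0. , -0. , -0.2]), array([ -0. ,   0. , 179.8])])
```

Lower a further 1 mm, open halfway and rise.

Request:
{"name": "drive_tool", "arguments": {
  "increments": [0,0,0.1,0,0,0,0,0,0,0.1,0,0,0,0,0,0,0.1,0,0,0,0.45,0,0,0.1,0,0,0,0.45,0,0,0.1,0,0,0,0.45,0,0,0.1,0,0,0,0.45,0,0,-1,0,0,0,0.45,0,0,-4,0,0,0,0.45,0,0,-8,0,0,0,0.5,0,0,-11,0,0,0,0.5,0,0,-11,0,0,0,0.5]
}}

```text
t: 11.52
eef_pos: [0.5547, -0.0087, 0.1641]
orientation: [0.79, 0.613, 0.003, 0.002]
wrist_force: [2.2, -0.1, 0.5]
gripper_width: 0.0424
finger_force: 0.0
```

```bash
python3 - <<'E'
from h import *
p=robot.camera("wrist");p["fish"]=1;cv2.imwrite("pics/w5.png",p["frame"])
print(robot.read_state()["qpos"])
for a,y in(((.50,-.15,.15),40),((.373,-.217,.11),83.6)):print(togo(a,y))
E
```

```text
[ 0.19083676  0.34258092 -0.35112759  1.94581084  0.15264836  0.87241984
 -0.48970455]
(array([-15. ,  -1.7,   1.1]), [array([  0.3,   0.1, -54.3]), array([ 1.000e-01, -4.000e-01,  1.257e+02])])
(array([-24.6, -12.4,   5. ]), [array([  0.3,   0.2, -97.9]), array([ 0.2, -0.3, 82.1])])
```

View pics/w5.png

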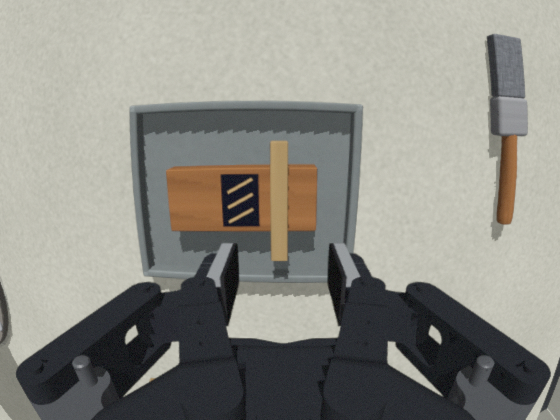

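The first stick lies across the long block at (279,200), clear of the patch. Next is the right stick.

Request:
{"name": "drive_tool", "arguments": {
  "increments": [-24.6,-12.4,2,0,0,82,0.6,-24.6,-12.4,2,0,0,82,0.6,-24.6,-12.4,2,0,0,82,0.6,-24.6,-12.4,2,0,0,82,0.6,-24.6,-12.4,3,0,0,82,0.6,-24.6,-12.4,4,0,0,82,0.6,-24.6,-12.4,5,0,0,82,0.6,-24.6,-12.4,5,0,0,82,0.6,-24.6,-12.4,5,0,0,82,0.6,-24.6,-12.4,5,0,0,82,0.6,-24.6,-12.4,5,0,0,82,0.6,-24.6,-12.4,5,0,0,82,0.6]
}}

```text
t: 12.57
eef_pos: [0.3704, -0.2165, 0.1072]
orientation: [0.998, -0.059, -0.0, -0.0]
wrist_force: [-0.5, -0.7, -0.2]
gripper_width: 0.0512
finger_force: 0.0
```

Request:
{"name": "drive_tool", "arguments": {
  "increments": [0,0,0,0,0,0,0.6]
}}

```text
t: 12.65
eef_pos: [0.3705, -0.2164, 0.1072]
orientation: [0.998, -0.057, -0.0, -0.0]
wrist_force: [0.3, -0.5, -0.8]
gripper_width: 0.051
finger_force: 0.0
```

```bash
python3 - <<'E'
from h import *
p=robot.camera("wrist");p["fish"]=1;cv2.imwrite("pics/w6.png",p["frame"])
b=[rect(p,c,.012) for c in blobs(p["frame"],(3,90,40),(25,255,255),amin=400)];print(*b,sep="\n")
r=min(b,key=lambda r:np.hypot(r[0]-373,r[1]+217))
print(togo((r[0]/1e3,r[1]/1e3,.018),r[4]+90),robot.read_state()["qpos"])
p=robot.camera("top")
for c in blobs(p["frame"],(3,90,40),(25,255,255),(80,60,480,360)): print(c.mean(0).round(),rect(p,c,.027))
E
```

```text
[ 373.7 -217.1   99.3   13.1   -6.7]
[ 461.4 -413.7   70.6   61.6   72.3]
[ 513.5 -255.    57.4   11.2   86. ]
[525.3  -6.2 147.8  75.3  -4.4]
(array([0.3, 0. , 8.9]), [array([-1.000e-01, -0.000e+00, -1.796e+02]), array([-0. ,  0. ,  0.4])]) [ 3.74809963e-01  2.25874571e-01  3.90301791e-03  2.26154075e+00
 -1.55506290e-03  6.54824207e-01 -1.30004227e+00]
[417. 208.] [ 469.8 -412.    58.2   32.7   73. ]
[143. 204.] [494.8 380.4  40.8  11.4   1.1]
[277. 193.] [517.   -8.1 128.3  82.8 -15.1]
[361. 180.] [ 557.6 -251.8   93.9   57.2    1.2]
[291. 106.] [784.  -50.6  89.3  14.8  79.7]
```

Request:
{"name": "drive_tool", "arguments": {
  "increments": [0.3,0,3,0,0,0,0.6,0.3,0,6,0,0,0,0.6,0.3,0,8,0,0,0,0.6,0.3,0,8.9,0,0,0,0.6,0.3,0,8.9,0,0,0,0.6,0.3,0,8.9,0,0,0,0,0.3,0,8.9,0,0,0,0,0.3,0,8.9,0,0,0,0,0.3,0,8.9,0,0,0,0,0.3,0,8.9,0,0,0,0,0.3,0,8.9,0,0,0,0]
}}

```text
t: 13.67
eef_pos: [0.3746, -0.2173, 0.0196]
orientation: [0.998, -0.055, 0.001, 0.0]
wrist_force: [-0.5, 1.1, 9.2]
gripper_width: 0.0134
finger_force: 26.2
```

```bash
python3 - <<'E'
from h import *
print(togo((.4867,.0075,.12),-14))
E
```

```text
(array([  8.7, -23.6, -10. ]), [array([  0.1,  -0.1, -82.3]), array([-0.1, -0.1, 97.7])])
```

Request:
{"name": "drive_tool", "arguments": {
  "increments": [0,0,-4,0,0,0,0,0,0,-8,0,0,0,0,8.7,-23.6,-10,0,0,-82.3,0,8.7,-23.6,-10,0,0,-82.3,0,8.7,-23.6,-10,0,0,-82.3,0,8.7,-23.6,-10,0,0,-82.3,0,8.7,-23.6,-10,0,0,-82.3,0,8.7,-23.6,-10,0,0,-82.3,0,8.7,-23.6,-10,0,0,-82.3,0,8.7,-23.6,-10,0,0,-82.3,0,8.7,-23.6,-10,0,0,-82.3,0,8.7,-23.6,-10,0,0,-82.3,0]
}}

```text
t: 14.67
eef_pos: [0.4866, 0.0082, 0.1193]
orientation: [0.84, 0.542, 0.0, 0.001]
wrist_force: [0.5, -0.8, -0.9]
gripper_width: 0.0132
finger_force: 25.1
```

```bash
python3 - <<'E'
from h import *
print(togo((.4867,.0075,.12),-14))
E
```

```text
(array([-0.1,  0. , -0.1]), [array([  0.1,  -0. , -10.3]), array([-0.000e+00, -1.000e-01,  1.697e+02])])
```

Request:
{"name": "drive_tool", "arguments": {
  "increments": [0,0,0,0,0,-10.3,0,0,0,0,0,0,-10.3,0,0,0,0,0,0,-10.3,0]
}}

```text
t: 14.92
eef_pos: [0.4866, 0.0077, 0.1192]
orientation: [0.789, 0.614, 0.0, 0.001]
wrist_force: [0.1, -0.5, 0.1]
gripper_width: 0.0128
finger_force: 25.1
```

```bash
python3 - <<'E'
from h import *
p=robot.camera("wrist");p["fish"]=1;cv2.imwrite("pics/w7.png",p["frame"])
print(togo((.4867,.0075,.0475),-14))
E
```

```text
(array([-0. ,  0. ,  7.2]), [array([ 0.1, -0. , -0.5]), array([-0.000e+00, -1.000e-01,  1.795e+02])])
```

View pics/w7.png

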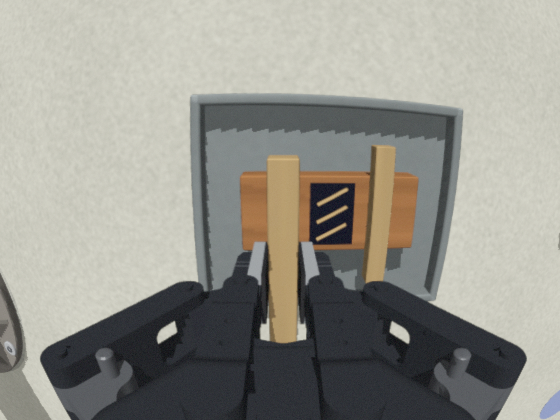

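The second stick, at (283,245), is over its place, and the first is undisturbed at (379,215). Lower, release and rise.

Request:
{"name": "drive_tool", "arguments": {
  "increments": [0,0,3,0,0,0,0,0,0,5.5,0,0,0,0,0,0,6.7,0,0,0,0,0,0,7.2,0,0,0,0,0,0,7.2,0,0,0,0,0,0,7.2,0,0,0,0]
}}

```text
t: 15.47
eef_pos: [0.4866, 0.008, 0.0468]
orientation: [0.791, 0.612, 0.0, 0.0]
wrist_force: [0.9, 0.3, 0.4]
gripper_width: 0.0131
finger_force: 26.8
```

Request:
{"name": "drive_tool", "arguments": {
  "increments": [0,0,0,0,0,0,0,0,0,0,0,0,0,0.45,0,0,0,0,0,0,0.45,0,0,0,0,0,0,0.45,0,0,0,0,0,0,0.45,0,0,-1,0,0,0,0.45,0,0,-4,0,0,0,0.45,0,0,-8,0,0,0,0.45,0,0,-11,0,0,0,0.45,0,0,-11,0,0,0,0.45]
}}

```text
t: 16.3
eef_pos: [0.489, 0.0084, 0.1625]
orientation: [0.79, 0.613, 0.003, 0.002]
wrist_force: [1.5, 0.1, 0.8]
gripper_width: 0.0383
finger_force: 0.0
```

```bash
python3 - <<'E'
from h import *
p=robot.camera("wrist");p["fish"]=1;cv2.imwrite("pics/w8.png",p["frame"])
print(robot.read_state()["qpos"])
print(togo((.558,-.254,.13),91))
E
```

```text
[ 0.2095981   0.24988216 -0.40718582  2.08327781  0.13507761  0.82692054
 -0.52951096]
(array([-23.6,  13.3,   3. ]), [array([   0.3,    0.2, -105.4]), array([ 0.2, -0.3, 74.6])])
```

View pics/w8.png

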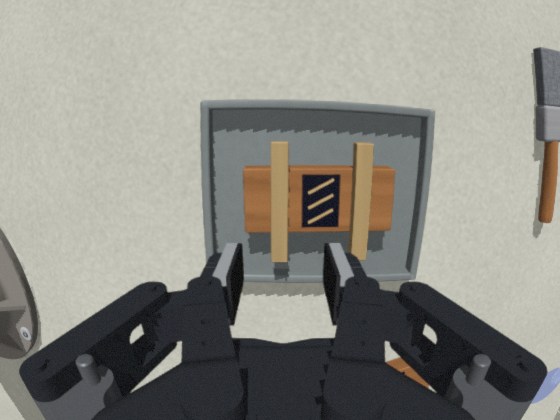

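Both sticks lie across the block, at (279,200) and (362,200), clear of the patch. Next is the short block; I measure the sticks on the way.

Request:
{"name": "drive_tool", "arguments": {
  "increments": [-23.6,13.3,0,0,0,-105.4,1,-23.6,13.3,0,0,0,-105.4,1,-23.6,13.3,0,0,0,-105.4,1,-23.6,13.3,0,0,0,-105.4,1,-23.6,13.3,0,0,0,-105.4,1,-23.6,13.3,3,0,0,-105.4,1,-23.6,13.3,3,0,0,-105.4,1,-23.6,13.3,3,0,0,-105.4,1,-23.6,13.3,3,0,0,-105.4,1,-23.6,13.3,3,0,0,-105.4,1,-23.6,13.3,3,0,0,-105.4,1,-23.6,13.3,3,0,0,-105.4,1]
}}

```text
t: 17.35
eef_pos: [0.5559, -0.2536, 0.1258]
orientation: [0.186, 0.983, 0.0, -0.001]
wrist_force: [-0.2, 0.3, 0.2]
gripper_width: 0.0856
finger_force: 0.0
```

Request:
{"name": "drive_tool", "arguments": {
  "increments": [0,0,0,0,0,-34,1,0,0,0,0,0,-34,1,0,0,0,0,0,-34,1,0,0,0,0,0,-34,1]
}}

```text
t: 17.68
eef_pos: [0.5559, -0.2536, 0.1259]
orientation: [-0.063, 0.998, 0.0, -0.001]
wrist_force: [0.3, -0.2, 0.3]
gripper_width: 0.0854
finger_force: 0.0
```

```bash
python3 - <<'E'
from h import *
p=robot.camera("wrist");p["fish"]=1;cv2.imwrite("pics/w9.png",p["frame"])
b=[rect(p,c,.018) for c in blobs(p["frame"],(3,90,40),(25,255,255),amin=400)];print(*b,sep="\n")
r=min(b,key=lambda r:np.hypot(r[0]-558,r[1]+254))
print(togo((r[0]/1e3,r[1]/1e3,.018),r[4]+90),robot.read_state()["qpos"])
p=robot.camera("top");f=p["frame"];cv2.imwrite("pics/top1.png",cv2.resize(f[140:260,220:340],(600,600),interpolation=cv2.INTER_CUBIC))
E
```

```text
[ 560.3 -253.8   97.    56.     1.2]
[528.3 -19.1 142.5  94.4  22.5]
[ 462.7 -410.4   66.    55.3   72.7]
(array([-0.5, -0.1, 10.8]), [array([ 0. , -0.1,  6.6]), array([ 1.000e-01,  1.000e-01, -1.734e+02])]) [ 0.83483003  0.53876598 -0.6736265   1.82229859  0.4115946   0.92599848
  1.68402789]
```

View pics/top1.png

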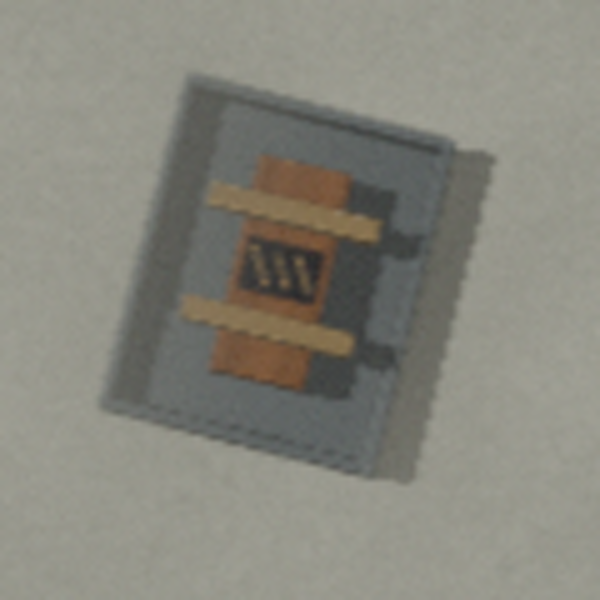

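The top view shows both sticks, at (295,212) and (268,326), astride the patch at (282,270). Now I grip the short block.

Request:
{"name": "drive_tool", "arguments": {
  "increments": [-0.5,-0.1,3,0,0,6.6,1,-0.5,-0.1,6,0,0,6.6,1,-0.5,-0.1,9,0,0,6.6,1,-0.5,-0.1,10.3,0,0,6.6,1,-0.5,-0.1,10.8,0,0,6.6,1,-0.5,-0.1,10.8,0,0,6.6,1,-0.5,-0.1,10.8,0,0,6.6,0,-0.5,-0.1,10.8,0,0,6.6,0,-0.5,-0.1,10.8,0,0,6.6,0,-0.5,-0.1,10.8,0,0,6.6,0,-0.5,-0.1,10.8,0,0,6.6,0,-0.5,-0.1,10.8,0,0,6.6,0],
  "grip_force": 35
}}

```text
t: 18.78
eef_pos: [0.5624, -0.2545, 0.0201]
orientation: [-0.002, 1.0, -0.001, 0.001]
wrist_force: [-2.1, 0.6, 6.8]
gripper_width: 0.0548
finger_force: 36.0
```

```bash
python3 - <<'E'
from h import *
p=robot.camera("top")
g=lambda u,z:w(p,np.array(u)/5+[220,140],z)
c=np.array([.5197,-.0007]);t=np.radians(-14);M=np.array([[np.cos(t),np.sin(t)],[-np.sin(t),np.cos(t)]])
print("patch",g([[282,270]],.027));P=g([[282,270]],.027)[0]
for u in([295,212],[268,326]):print("stick",M@(g([u],.041)[0]-P))
for a in(.35,):print(togo((*c,.14),76))
E
```

```text
patch [[ 0.51811225 -0.0033607 ]]
stick [3.24471467e-02 7.93161910e-05]
stick [-0.03556342  0.00038044]
(array([  4.1,  25.4, -12. ]), [array([-0. ,  0.1, 14.2]), array([-2.000e-01, -1.000e-01, -1.658e+02])])
```

Request:
{"name": "drive_tool", "arguments": {
  "increments": [0,0,-4,0,0,0,0,0,0,-8,0,0,0,0,0,0,-12,0,0,0,0,3.9,25.3,-12,0,0,14.2,0,3.9,25.3,-12,0,0,14.2,0,3.9,25.3,-12,0,0,14.2,0,3.9,25.3,-12,0,0,14.2,0,3.9,25.3,-12,0,0,14.2,0,3.9,25.3,-12,0,0,14.2,0,3.9,25.3,-12,0,0,14.2,0,3.9,25.3,-12,0,0,14.2,0,3.9,25.3,-12,0,0,14.2,0]
}}

```text
t: 19.83
eef_pos: [0.5216, -0.0012, 0.1392]
orientation: [0.121, 0.993, -0.0, 0.001]
wrist_force: [-0.1, -0.3, -1.4]
gripper_width: 0.0552
finger_force: 38.9
```

```bash
python3 - <<'E'
from h import *
p=robot.camera("wrist");p["fish"]=1;cv2.imwrite("pics/w10.png",p["frame"])
s=robot.read_state();print(s["eef_pos"],togo((.521,-.0025,.064),76))
E
```

```text
[ 0.5216096  -0.00213193  0.13895675] (array([ 0.1, -0. ,  7.5]), [array([-0. ,  0.1,  0. ]), array([-1.0e-01, -0.0e+00, -1.8e+02])])
```

View pics/w10.png

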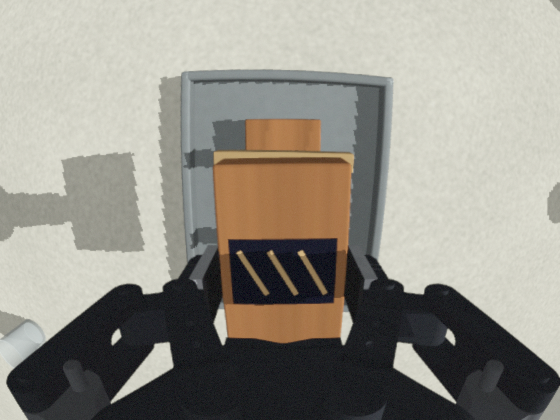

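```bash
python3 - <<'E'
from h import *
p=robot.camera("wrist");p["fish"]=1
d=np.array([np.cos(np.radians(-14)),np.sin(np.radians(-14))])
print(w(p,[[217,163],[350,163]],.141).mean(0)+.0475*d, w(p,[[247,120],[321,120]],.027).mean(0)+.065*d)
E
```

```text
[ 0.51962961 -0.00087946] [ 0.52080722 -0.00059014]
```

The held block and the long block agree to within 2 mm. Lower, then release.

Request:
{"name": "drive_tool", "arguments": {
  "increments": [-0.1,0,3,0,0,0,0,-0.1,0,5.5,0,0,0,0,-0.1,0,6.8,0,0,0,0,-0.1,0,7.4,0,0,0,0,-0.1,0,7.7,0,0,0,0,-0.1,0,7.7,0,0,0,0,-0.1,0,7.7,0,0,0,0]
}}

```text
t: 20.52
eef_pos: [0.5229, -0.0018, 0.0623]
orientation: [0.121, 0.993, 0.0, 0.001]
wrist_force: [0.4, -0.0, -0.8]
gripper_width: 0.0549
finger_force: 38.9
```

Request:
{"name": "drive_tool", "arguments": {
  "increments": [0,0,0.1,0,0,0,0,0,0,0.1,0,0,0,0,0,0,0.1,0,0,0,0]
}}

```text
t: 20.77
eef_pos: [0.5229, -0.0017, 0.0611]
orientation: [0.121, 0.993, 0.0, 0.001]
wrist_force: [0.4, -1.5, 5.6]
gripper_width: 0.0547
finger_force: 39.6
```

Request:
{"name": "drive_tool", "arguments": {
  "increments": [0,0,0,0,0,0,0.9,0,0,0,0,0,0,0.9,0,0,0,0,0,0,0.9,0,0,0,0,0,0,0.9,0,0,0,0,0,0,0.9,0,0,-1,0,0,0,0.9,0,0,-4,0,0,0,0.9,0,0,-8,0,0,0,0.9,0,0,-11,0,0,0,0.9,0,0,-11,0,0,0,0.9,0,0,-11,0,0,0,0.9]
}}

```text
t: 21.68
eef_pos: [0.5231, -0.0016, 0.1727]
orientation: [0.121, 0.993, -0.0, 0.002]
wrist_force: [-0.7, -0.7, -1.2]
gripper_width: 0.0768
finger_force: 0.0
```

```bash
python3 - <<'E'
from h import *
p=robot.camera("wrist");p["fish"]=1;q=robot.camera("side")
cv2.imwrite("pics/w11.png",np.hstack([cv2.resize(p["frame"][40:320,140:420],(400,400)),cv2.resize(q["frame"][160:260,200:325],(400,400))]))
E
```

```text
(no output)
```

View pics/w11.png

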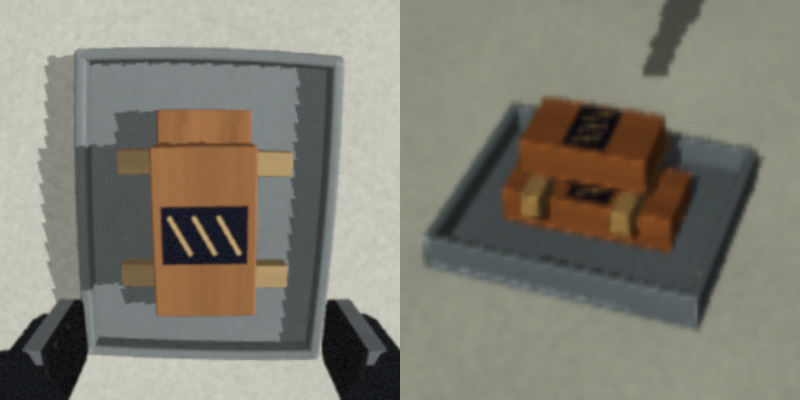

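The stack is complete and level: short block on top (patch at (205,235) in the left half), both sticks beneath, and the long block square in the tray. I'll check the offset, then hand in.

```bash
python3 - <<'E'
from h import *
p=robot.camera("wrist");p["fish"]=1
g=lambda u:np.array(u)*.7+[140,40]
c=w(p,g([[151,145],[255,146],[254,316],[158,318]]),.063)
d=np.array([np.cos(np.radians(-14)),np.sin(np.radians(-14))])
S=c.mean(0);L=w(p,g([[158,110],[251,110]]),.027).mean(0)+.065*d
print(S,L);e=S-L
if np.hypot(*e)<.008: print(robot.sign_off())
E
```

```text
[ 5.18914323e-01 -3.04519430e-04] [ 5.18439579e-01 -2.62001677e-04]
the job is handed in; nothing more can be done
None
```

The stack is built and handed in at about 22 s, with the short block under 1 mm off centre over the long block by the last camera check; the handing-in returned no verdict.

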